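Release the vial carriage and bring it to the reader

TASK

On the vial feeder, slide the safety shutter all the way open and press the release button it uncovers fully in. Then move the unlocked vial carriage along its rail to the next station, in front of the reader, so that it sits in that station's detent; do not run it past that station. Leave the shutter open, the button in, and the things standing about where they are.

Things in the scene. Friction and masses are not known exactly. Their poses are not given: they have to be found in the camera images.
- feeder: Vial feeder, fixed on the worktop: grey-painted base plate 200 (x) x 330 (y) x 10 mm. Origin: centre of its underside; z up, y along the rail the way the carriage advances, -x its operator side. Rail at x = +20 mm. Grey release housing at x -98 to -48, y -1 to +164 mm, 46 mm high; grey reader head with a round lens at x +62 to +98, y -11 to +45 mm, 91 mm high (heights from the worktop)
- shutter (a joint): Bright steel safety shutter on the housing, a 56 x 56 mm plate 60 to 64 mm above the worktop, over the button; slides along the feeder's +y. 0 = closed, 0.060 m = fully open at its stop (starts 0 to 10 mm open, still covering the button). About 1.5 N of friction; stays where it is left
- shutter_fin (a point): Top centre of the shutter's upright fin, 36 (feeder x) x 10 (feeder y) mm and 29 mm tall from the plate, top 93 mm above the worktop, near the +y end of the plate. On its -y side the plate is clear for 45 mm. The button's centre lies 22 mm to the fin's -y side with the shutter closed, 82 mm with it open. Axes are the feeder's
- release (a joint): Round release button, travel 10 mm straight down: 0 = out, 0.010 m = fully in (top then 1 mm above the housing). Pressing takes about 4 N; it stays in where it is left, with no spring back. Out, its tongue blocks the carriage, which moves no more than about 3 mm; in, the carriage is free
- release_top (a point): Centre of the button's top, a black disc 32 mm in diameter, 57 mm above the worktop when out; under the shutter at the start. Axes are the feeder's
- carriage (a joint): Carriage on the rail with a blue vial rack fixed on it; travel along the feeder's +y: 0 = first station (start, locked), 0.060 m = next station (rack before the reader), 0.120 m = last station, end stop. A detent at each station takes about 4 N to leave or enter and centres the carriage from within 4 mm. Elsewhere about 0.6 N of friction; it stays where it is left
- carriage_handle (a point): Top centre of the carriage's black upright handle post, 16 x 16 mm, top 105 mm above the worktop, free for 65 mm down, at the -y end of the carriage; it moves with the carriage. The rack (55 x 150 mm, top 81 mm) begins 24 mm to its +y side. Axes are the feeder's
- ferrule_box: Bystander: small box 36 x 50 x 18 mm lying loose on the feeder's bare front plate. Origin: centre of its underside
- beaker: Bystander: 100 ml beaker, 54 mm diameter, 65 mm high, left of the feeder. Origin: centre of its underside
- timer: Bystander: white timer, 26 x 62 x 62 mm, left of the feeder. Origin: centre of its underside
- marker_white: Bystander: white marker pen, 123 mm long, left of the feeder. Origin: centre of its underside

How it is judged (in metres and radians):
On the way, in this order (a step that is already met when the one before it is completed fails the run):
1. the shutter is slid open (at least 52 of its 60 mm) before the button is pressed (value of joint shutter above 0.052 m and value of joint release below 0.003 m), for 0.1 s.
2. the button is pressed in (at least 8 of its 10 mm), the carriage still at its first station (value of joint release above 0.008 m and value of joint carriage below 0.01 m), for 0.1 s.
3. the carriage is at the next station (within 4 mm) (value of joint carriage between 0.056 and 0.064 m), for 0.2 s.
At the end, for the whole second after the job is handed in: The carriage rests at the next station, within 4 mm of 60 mm along the rail, the button is in by at least 8 mm and the shutter open by at least 52 mm (all of step 3 and velocity of joint carriage between -0.01 and 0.01 m/s and value of joint release above 0.008 m and value of joint shutter above 0.052 m); the robot touches nothing.
It fails at once if the carriage is run past the next station (more than 15 mm beyond it) (value of joint carriage above 0.075 m).
It fails at once if a bystander is shifted by more than 25 mm (distance of any of ferrule_box, beaker, timer, marker_white from where it was at the start of the episode above 0.025 m).
It also fails if it takes over 51 s, if anything falls off the work surface, if the arm or the gripper's body presses on something with over 40 N, if the wrist force passes 120 N, or if a joint passes its speed limit or range.

ROBOT

A 6-joint arm with a two-finger parallel gripper is mounted at the origin on a cart in front of the work surface, level with it; the furniture and walls round the work are solid. World frame = base frame: x ahead of the robot, y to its left, z up, the work surface at z = 0. Lengths are in mm, angles in rad, forces in N, time in s.
With the tool pointing down it reaches from about 350 to 775 mm from the base axis. Payload 7.3 kg.
Tool frame: the origin (TCP) lies on the mounting face of the last link; the fingertips stand 178 mm ahead of it and the grasp point (between the pads) lies 159 mm ahead of it; z points along the fingers, y is the line along which they close (so a half turn about z gives the same grasp; the last joint's range is limited). The gripper opens to 92 mm and grips with 3 to 60 N. Pads are 19 mm wide; open, the fingers measure 130 mm over their backs; the gripper's body (75 mm by 190 mm) begins 47 mm behind the grasp point.
Start: joints at [-1.43, 0.342, 1.524, -0, 1.275, -0.146], TCP at [148.534, -503.553, 404.741] pointing down, gripper open.
Joint ranges: [-2.53, 2.53], [-0.77, 2.02], [0.04, 2.7], [-1, 4.14], [0.28, 2.66], [-3.11, 3.11]. Speed limits (rad/s): [2.57, 2.57, 3.14, 3.14, 3.14, 3.14].

INTERFACE

Orientations are given as [roll, pitch, yaw] about the fixed x, y, z axes, in that order (R = Rz(yaw) Ry(pitch) Rx(roll)).
In Python, from plant import bot, eyes, workorder gives the robot as it stands (bot), with the cameras (eyes) and the job (workorder).
- The arm moves only by the shell command python3 shift.py FILE, which reads ROWS from the file FILE. ROWS is one flat JSON list of numbers that holds 1 to 5 rows one after another, with no inner brackets; each row has 5 numbers: the finger opening in mm, then dx, dy, dz in mm, then a turn about the tool's z in rad; each row is the pose to reach, as a shift and turn from the pose commanded when the command began, along the tool's axes at that moment; what a row does not reach only later rows make up. A row lasts 1/8 s, in which the tool goes at most 62.5 mm and 0.188 rad, less where a joint would pass 70% of its speed; a pose out of reach is approached as far as the arm can. The fingers move at their own pace and stop on an object; the grip force is fixed at half the most. Time passes only in rows, so rows that do not move let the fingers close. It prints the time, the measured TCP pose, the force, the opening and the grip force at its end. Input that does not fit is refused with a message, and nothing moves.
- bot.get_obs(): the state, without advancing time (a new reading comes with each control period).
- eyes.capture(name): name is "scene" or "top"; returns a dict with "color" (420x560x3 uint8, red, green, blue), "K" (3x3 intrinsics, pixels), "k1" (the pictures are not rectified: a ray, as slopes to the right and down, at radius r is drawn at 1 + k1 r^2 times it, then the intrinsics apply), "R" (3x3) and "t" (3): a world point X has camera coordinates R X + t. Camera axes: x right, y down, z forward; pixel columns grow to the right and rows downward; lengths in mm; the calibration is good to about 2 mm. A picture is of the moment at which its call begins. There is no depth.
- workorder.close_job(): hands the job in; it is judged then, once.
The state is a dict: "time": time; "joint_positions": joint angles; "dq": joint speeds; "tau": joint torques, N m; "tool_pos": TCP position; "tcp_rot": TCP orientation; "contact_force": force on the tool from outside, world axes, zero at the start; "moment": the same for the moment, N m; "grip_width": finger opening in mm; "finger_force": force on a finger pad.
Only numpy, scipy, OpenCV 4.12 (cv2) and the standard library are available. Lean on these libraries where they do the work, as an engineer would, in place of code of your own. Each camera call takes 0.05 s, during which the arm holds its last target. There are 200 camera calls.

## Working session

There is one attempt and no reset: what is moved stays moved. The work goes in short steps, Python scripts to look and compute and a shell command to move; the robot and the scene stay as the last step left them, time stands still between calls to the robot, and variables do not carry over. Pictures are saved under pics/ and viewed, at most 10 in all, crops included, and the job is handed in when it is done.

```bash
ls; mkdir -p pics; cat > h.py <<'E'
import numpy as np, cv2
from plant import bot, eyes, workorder
def ray(c,uv):
    K=np.array(c["K"]);D=np.array([c["k1"],0,0,0,0.])
    n=cv2.undistortPoints(np.array([[uv]],float),K,D).ravel()
    R=np.array(c["R"]);t=np.array(c["t"])
    return -R.T@t, R.T@np.array([n[0],n[1],1])
def onz(c,uv,z):
    o,d=ray(c,uv); return o+d*(z-o[2])/d[2]
def proj(c,X):
    rv=cv2.Rodrigues(np.array(c["R"]))[0]
    return cv2.projectPoints(np.array(X,float).reshape(-1,1,3),rv,np.array(c["t"],float),np.array(c["K"]),np.array([c["k1"],0,0,0,0.]))[0].reshape(-1,2)
E
python3 - <<'E'
from h import *
for n in("scene","top"):
    c=eyes.capture(n); cv2.imwrite(f"pics/{n}0.png",c["color"][:,:,::-1]); print(n,c["k1"],np.round(-np.array(c["R"]).T@c["t"]))
print(bot.get_obs())
E
```

```text
pics
plant.py
shift.py
scene -0.15426820319959672 [-185.  760.  792.]
top -0.09289760522346473 [ 405.  -61. 1144.]
{'time': 0.1, 'joint_positions': array([-1.43002559e+00,  3.42669914e-01,  1.52489368e+00,  9.27871766e-06,
        1.27541183e+00, -1.45993441e-01]), 'dq': array([ 0.0021812 , -0.00316259, -0.00361459,  0.00071778,  0.00052351,
        0.00181488]), 'tau': array([ 1.50513693e-03, -4.32006776e+01, -2.44692189e+01,  7.19453604e-02,
        5.25599916e-02, -4.16430453e-05]), 'tool_pos': array([ 148.50646519, -503.44307212,  404.11524502]), 'tcp_rot': array([-3.14022588e+00, -2.09937659e-04,  2.86761326e-01]), 'contact_force': array([0.45701986, 0.33052589, 0.09537168]), 'moment': array([-0.05241054,  0.02789205,  0.03515247]), 'finger_force': 0.0, 'grip_width': 91.68546372440022}
```

View pics/scene0.png

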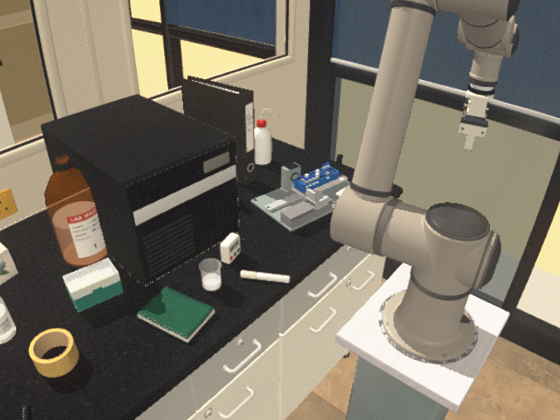

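View pics/top0.png

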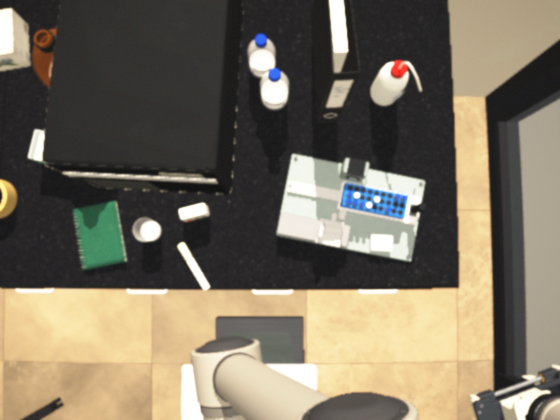

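The top view shows the feeder at about (350,208), its +y pointing image-left (world +y). The blue rack is at (374,201), the black handle near (416,210), and the box at (382,243). The scene view shows the feeder at about (300,195). I'll enlarge both.

```bash
python3 - <<'E'
from h import *
t=cv2.imread("pics/top0.png")[145:270,265:435]; s=cv2.imread("pics/scene0.png")[145:235,240:360]
cv2.imwrite("pics/topc.png",cv2.resize(t,None,fx=4.5,fy=4.5,interpolation=cv2.INTER_CUBIC))
cv2.imwrite("pics/scenec.png",cv2.resize(s,None,fx=6,fy=6,interpolation=cv2.INTER_CUBIC))
c=eyes.capture("top")
# outer plate corners in top image, approx z=10
for p in [(291,155),(425,180),(411,262),(277,231)]: print(p,np.round(onz(c,p,10),1))
E
```

```text
(291, 155) [651.9 -99.4  10. ]
(425, 180) [ 593. -425.   10.]
(411, 262) [ 394.6 -386.4   10. ]
(277, 231) [468.7 -65.9  10. ]
```

View pics/topc.png

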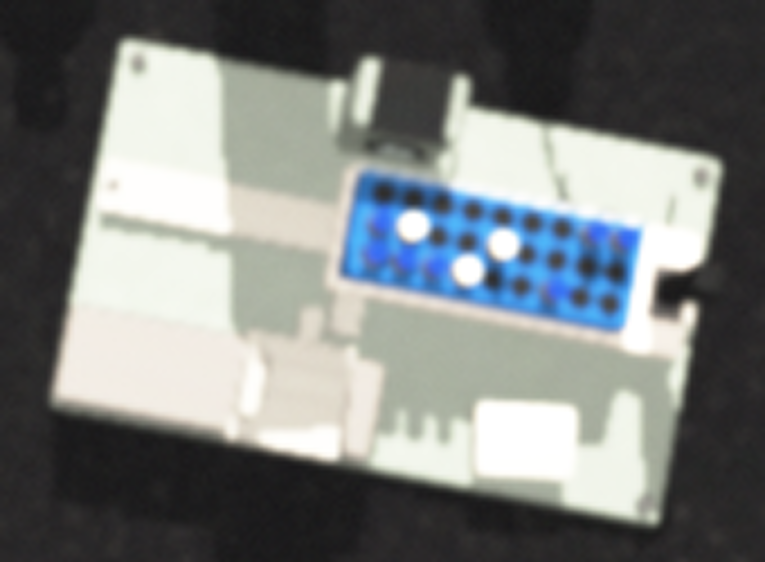

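View pics/scenec.png

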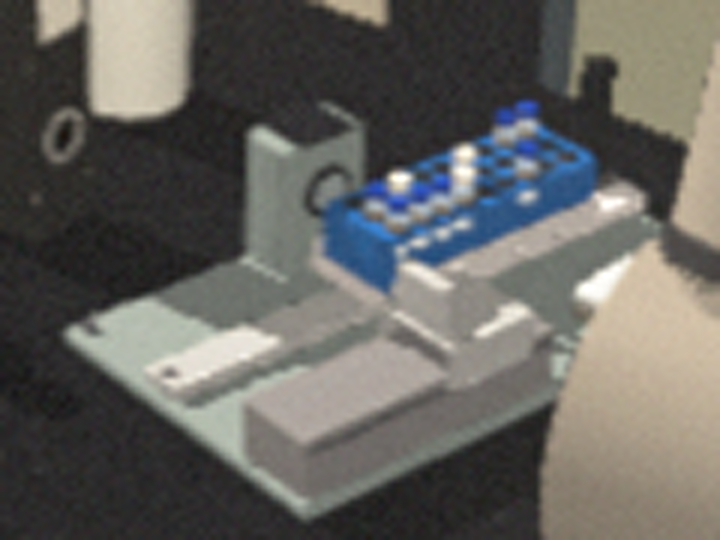

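```bash
cat >> h.py <<'E'
def full(u,v,s=4.5,ox=265,oy=145): return ((u+.5)/s-.5+ox,(v+.5)/s-.5+oy)
E
python3 - <<'E'
from h import *
c=eyes.capture("top"); s=eyes.capture("scene")
F=np.array([[100,165,10],[100,-165,10],[-100,-165,10],[-98,164,46]],float)
W=np.array([onz(c,full(*p),z) for p,z in [((122,40),10),((722,157),10),((658,525),10),((55,403),46)]])
a=F[:,:2]-F[:,:2].mean(0);b=W[:,:2]-W[:,:2].mean(0)
yaw=np.arctan2((a[:,0]*b[:,1]-a[:,1]*b[:,0]).sum(),(a*b).sum())
R=np.array([[np.cos(yaw),-np.sin(yaw)],[np.sin(yaw),np.cos(yaw)]])
o=W[:,:2].mean(0)-R@F[:,:2].mean(0)
print("yaw",yaw,"o",o,"\nres",np.round(W[:,:2]-F[:,:2]@R.T-o,1).tolist())
np.savez("f.npz",yaw=yaw,o=o)
f=lambda p:(np.array(p)[:2]-o)@R
for n,p,z in [("rackTL",(360,170),81),("rackBL",(340,278),81),("rackTR",(640,226),81),("rackBR",(620,330),81),("handle",(705,283),105),("fin L",(255,385),93),("plate BL",(240,440),64),("plate BR",(340,458),64),("plateTR",(352,358),64),("box",(525,440),28)]:
    print(n,np.round(f(onz(c,full(*p),z)),1))
w=lambda p:np.r_[R@np.array(p[:2])+o,p[2]]
for n,P in [("hous -y top",(-48,-1,46)),("hous -y",(-98,-1,46)),("lens",(62,17,91)),("h+y",(-48,164,46)),("fin",(-73,62,93))]:
    u=proj(c,w(P))[0];v=proj(s,w(P))[0]
    print(n,np.round((u-[265,145])*4.5),np.round((v-[240,145])*6))
E
```

```text
yaw -0.188337021919578 o [ 525.93271929 -244.09184589] 
res [[0.5, -0.4], [0.9, -0.3], [-0.4, 1.4], [-1.0, -0.7]]
rackTL [42.8 35. ]
rackBL [-12.7  35.3]
rackTR [  42.2 -109.2]
rackBR [ -11.5 -108. ]
handle [  16.2 -139.8]
fin L [-74.   68.3]
plate BL [-100.5   68.2]
plate BR [-100.   17.]
plateTR [-49.2  20.1]
box [-70.8 -81.5]
hous -y top [386. 364.] [488. 288.]
hous -y [369. 460.] [556. 330.]
lens [403. 134.] [325. 140.]
h+y [ 70. 304.] [239. 400.]
fin [266. 384.] [435. 270.]
```

```bash
cat >> h.py <<'E'
from scipy.spatial.transform import Rotation as Ro
def go(fx,fy,ztip,yaw=None):
    "tool-axis shift and turn to put the fingertips at feeder x,y and height ztip"
    d=np.load("f.npz"); a=float(d["yaw"]); yaw=a+np.pi/2 if yaw is None else yaw
    w=np.r_[Ro.from_euler("z",a).as_matrix()[:2,:2]@[fx,fy]+d["o"],ztip+178]
    ob=bot.get_obs(); T=Ro.from_euler("xyz",ob["tcp_rot"])
    print("world",np.round(w,1),"now",np.round(ob["tool_pos"],1),"shift",np.round(T.as_matrix().T@(w-ob["tool_pos"]),1),"turn",round(-(yaw-ob["tcp_rot"][2]),3))
E
python3 -c "
from h import *
go(-74,38,226)"
```

```text
world [ 460.4 -192.9  404. ] now [ 148.5 -503.5  404.4] shift [ 387.  -209.7    0.6] turn -1.096
```

```bash
echo '[0, 52, -28, 0, -0.18, 0, 104, -56, 0, -0.36, 0, 156, -84, 0, -0.54, 0, 208, -112, 0, -0.72, 0, 260, -140, 0, -0.9]' > path.dat && python3 shift.py path.dat; python3 -c "
from h import *
go(-74,38,226)"
```

```text
time: 0.88
tool_pos: [359.4, -294.2, 404.9]
tcp_rot: [3.141, 0.0, 1.192]
contact_force: [1.0, 0.1, -0.5]
grip_width: 46.0
finger_force: 0.0
world [ 460.4 -192.9  404. ] now [ 359.4 -294.2  404.9] shift [131.4  56.4   0.9] turn -0.19
```

```bash
echo '[0, 44, 19, 0, -0.1, 0, 88, 38, 0, -0.19, 0, 131, 56, 0, -0.19, 0, 131, 56, 0, -0.19]' > path.dat && python3 shift.py path.dat; python3 -c "
from h import *
go(-74,38,71)
c=eyes.capture('top'); cv2.imwrite('pics/t2.png',c['color'][:,:,::-1])"
```

```text
time: 1.38
tool_pos: [460.7, -193.2, 404.5]
tcp_rot: [3.142, -0.0, 1.381]
contact_force: [0.9, -0.8, -0.7]
grip_width: 6.4
finger_force: 0.0
world [ 460.4 -192.9  249. ] now [ 460.7 -193.2  404.5] shift [ 1.000e-01 -4.000e-01  1.555e+02] turn -0.001
```

```bash
echo '[0, 0, 0, 50, 0, 0, 0, 0, 100, 0, 0, 0, 0, 125, 0, 0, 0, 0, 140, 0, 0, 0, 0, 140, 0]' > path.dat && python3 shift.py path.dat; echo '[0, 0, 0, 5, 0, 0, 0, 0, 10, 0, 0, 0, 0, 15, 0, 0, 0, 0, 15, 0]' > path.dat && python3 shift.py path.dat
```

```text
time: 2.05
tool_pos: [458.9, -195.8, 264.3]
tcp_rot: [-3.14, -0.0, 1.376]
contact_force: [-0.3, -0.9, -0.2]
grip_width: 0.5
finger_force: 0.0
time: 2.55
tool_pos: [459.3, -195.2, 249.5]
tcp_rot: [-3.141, -0.0, 1.377]
contact_force: [0.3, -0.4, 0.3]
grip_width: 0.7
finger_force: 0.0
```

```bash
python3 -c "
from h import *
c=eyes.capture('scene'); cv2.imwrite('pics/s3.png',cv2.resize(c['color'][130:240,220:390,::-1],None,fx=4.5,fy=4.5,interpolation=cv2.INTER_CUBIC))"
```

```text
(no output)
```

View pics/s3.png

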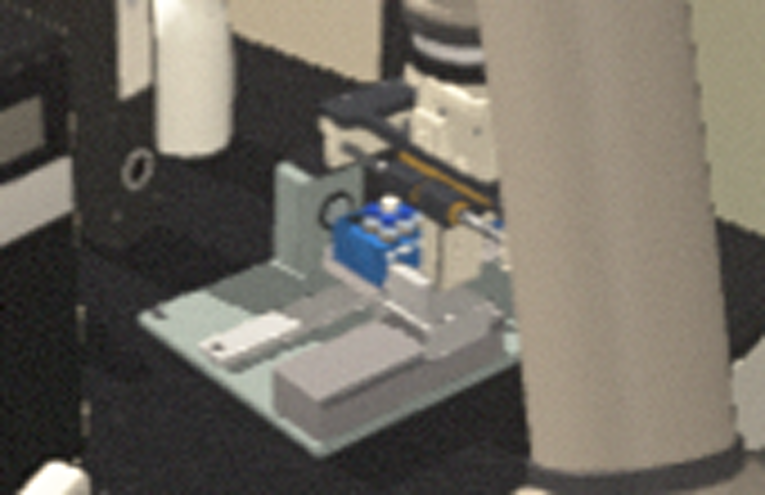

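The closed fingers (450,250) stand behind the fin (410,280) on its -y side. Now push along tool +x.

```bash
echo '[0, 8, 0, 0, 0, 0, 16, 0, 0, 0, 0, 24, 0, 0, 0, 0, 32, 0, 0, 0, 0, 40, 0, 0, 0]' > path.dat && python3 shift.py path.dat; echo '[0, 6, 0, 0, 0, 0, 12, 0, 0, 0, 0, 17, 0, 0, 0, 0, 21, 0, 0, 0, 0, 21, 0, 0, 0]' > path.dat && python3 shift.py path.dat; python3 -c "
from h import *
go(-74,38,71);print(np.round(bot.get_obs()['contact_force'],1))"
```

```text
time: 3.22
tool_pos: [467.1, -155.5, 249.8]
tcp_rot: [3.141, 0.0, 1.377]
contact_force: [-1.3, -1.5, 1.3]
grip_width: 0.5
finger_force: 0.9
time: 3.85
tool_pos: [471.1, -135.0, 249.6]
tcp_rot: [-3.141, -0.0, 1.377]
contact_force: [-0.8, -0.4, -0.6]
grip_width: 0.4
finger_force: 0.0
world [ 460.4 -192.9  249. ] now [ 471.1 -135.   249.6] shift [-58.9   0.6   0.6] turn -0.005
[-0.8 -0.4 -0.6]
```

```bash
echo '[0, 2, 0, 0, 0, 0, 4, 0, 0, 0, 0, 6, 0, 0, 0, 0, 6, 0, 0, 0]' > path.dat && python3 shift.py path.dat; echo '[0, 1.5, 0, 0, 0, 0, 3, 0, 0, 0, 0, 3, 0, 0, 0]' > path.dat && python3 shift.py path.dat; python3 -c "
from h import *
go(-74,38,71)"
```

```text
time: 4.35
tool_pos: [472.2, -129.3, 249.6]
tcp_rot: [-3.141, -0.0, 1.377]
contact_force: [0.0, -0.7, -0.1]
grip_width: 0.6
finger_force: 0.1
time: 4.72
tool_pos: [472.8, -126.4, 249.7]
tcp_rot: [-3.142, -0.0, 1.377]
contact_force: [0.4, -0.3, -0.7]
grip_width: 0.5
finger_force: 0.2
world [ 460.4 -192.9  249. ] now [ 472.8 -126.4  249.7] shift [-67.6   0.6   0.7] turn -0.006
```

```bash
for i in 1 2; do echo '[0, 1, 0, 0, 0, 0, 2, 0, 0, 0, 0, 2, 0, 0, 0]' > path.dat && python3 shift.py path.dat | grep -E "tool_pos|force"; done; python3 -c "
from h import *
c=eyes.capture('scene'); cv2.imwrite('pics/s4.png',cv2.resize(c['color'][130:240,220:390,::-1],None,fx=4.5,fy=4.5,interpolation=cv2.INTER_CUBIC))"
```

```text
tool_pos: [473.0, -125.7, 249.7]
contact_force: [-2.7, -10.0, -1.4]
finger_force: 5.0
tool_pos: [473.1, -125.1, 249.7]
contact_force: [-6.4, -18.1, -1.7]
finger_force: 9.8
```

View pics/s4.png

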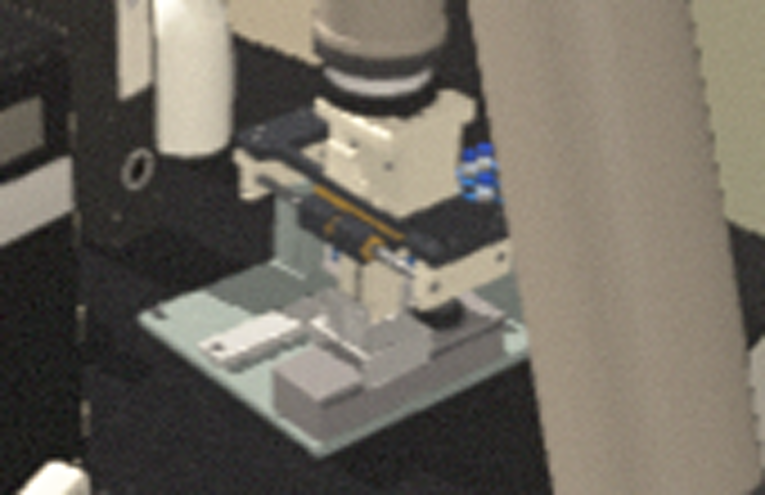

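The shutter is at its stop (about 19 N) and the black button is uncovered at crop (440,312). Now back off, rise, and measure the button.

```bash
echo '[0, -10, 0, 0, 0, 0, -12, 0, -30, 0, 0, -12, 0, -60, 0, 0, -12, 0, -90, 0, 0, -12, 0, -90, 0]' > path.dat && python3 shift.py path.dat; python3 - <<'E'
from h import *
d=np.load("f.npz");a=float(d["yaw"]);R=Ro.from_euler("z",a).as_matrix()[:2,:2]
c=eyes.capture("scene")
for z in(52,57): print((onz(c,full(440,310,4.5,220,130),z)[:2]-d["o"])@R)
g=c["color"].max(2); y0,x0=185,305
m=(g[y0:215,x0:330]<60).astype(np.uint8)
n,l,st,ce=cv2.connectedComponentsWithStats(m)
for i in range(1,n):
    if st[i,4]>8: print(st[i],(onz(c,ce[i]+[x0,y0],55)[:2]-d["o"])@R)
cv2.imwrite('pics/s5.png',cv2.resize(c['color'][130:240,220:390,::-1],None,fx=4.5,fy=4.5,interpolation=cv2.INTER_CUBIC))
go(-74,39,70)
E
```

```text
time: 6.15
tool_pos: [471.8, -134.4, 341.9]
tcp_rot: [3.137, 0.001, 1.377]
contact_force: [0.1, 0.1, -0.3]
grip_width: 0.5
finger_force: 0.0
[-69.97188228  36.64928769]
[-75.4899622   42.16857633]
[ 7 13 10  5 29] [-79.47488151  46.328852  ]
world [ 460.5 -191.9  248. ] now [ 471.3 -134.3  340.3] shift [-58.6   0.3  92.3] turn -0.006
```

View pics/s5.png

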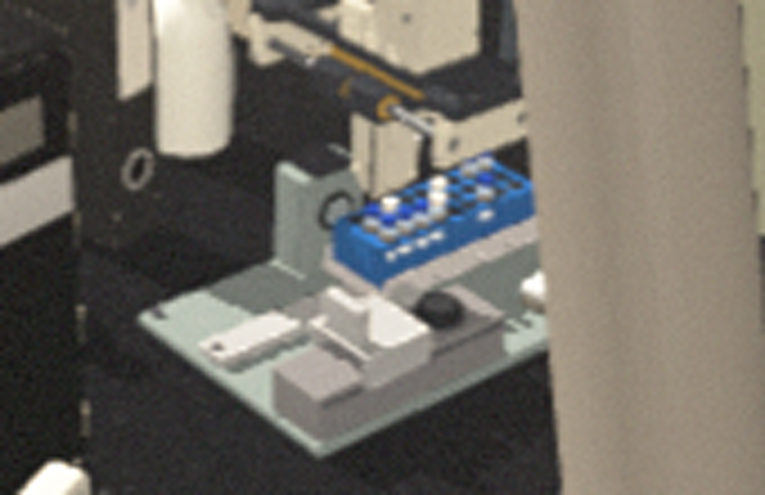

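The button's top shows whole at crop (440,305), in line with feeder (-74, 40), which agrees with the fin minus 82 mm.

```bash
echo '[0, -30, 0, 0, 0, 0, -57.5, 0, 0, 0, 0, -57.5, 0, 45, 0, 0, -57.5, 0, 85, 0, 0, -57.5, 0, 90, 0]' > path.dat && python3 shift.py path.dat; echo '[0, 0, 0, 3, 0, 0, 0, 0, 7, 0, 0, 0, 0, 11, 0, 0, 0, 0, 15, 0, 0, 0, 0, 15, 0]' > path.dat && python3 shift.py path.dat;python3 -c "
from h import *
go(-74,40,47)"
```

```text
time: 6.82
tool_pos: [459.0, -190.2, 246.6]
tcp_rot: [-3.135, -0.003, 1.377]
contact_force: [0.7, 0.1, 0.4]
grip_width: 0.4
finger_force: 0.0
time: 7.45
tool_pos: [460.2, -190.8, 234.8]
tcp_rot: [3.141, 0.0, 1.377]
contact_force: [0.3, 0.0, -0.2]
grip_width: 0.3
finger_force: 0.0
world [ 460.7 -190.9  225. ] now [ 460.2 -190.8  234.8] shift [0.  0.5 9.8] turn -0.006
```

Tip at z≈57, the height of the button top; press.

```bash
echo '[0, 0, 0, 2, 0, 0, 0, 0, 4, 0, 0, 0, 0, 6, 0, 0, 0, 0, 8, 0, 0, 0, 0, 8, 0]' > path.dat && python3 shift.py path.dat | grep -E "pos|contact"; for i in 1 2; do echo '[0, 0, 0, 1, 0, 0, 0, 0, 1.5, 0, 0, 0, 0, 1.5, 0]' > path.dat && python3 shift.py path.dat| grep -E "pos|contact";done
```

```text
tool_pos: [460.2, -190.9, 226.5]
contact_force: [-0.4, 0.0, 1.2]
tool_pos: [460.2, -190.8, 225.3]
contact_force: [-0.7, -0.0, 3.1]
tool_pos: [460.2, -190.8, 225.1]
contact_force: [-4.5, 2.3, 16.7]
```

The button is bottomed (tip at 47 mm, 17 N). Rise and go over the handle.

```bash
echo '[0, 0, 0, -30, 0, 0, 0, 0, -70, 0, 0, 0, 0, -105, 0, 0, 0, 0, -105, 0]' > path.dat && python3 shift.py path.dat; python3 -c "
from h import *
go(17.5,-139,150)"
```

```text
time: 9.32
tool_pos: [460.6, -191.1, 330.8]
tcp_rot: [3.137, 0.002, 1.377]
contact_force: [0.3, 0.3, -0.0]
grip_width: 0.4
finger_force: 0.0
world [ 517.1 -383.9  328. ] now [ 460.6 -191.1  330.8] shift [-178.3   92.6    3.6] turn -0.006
```

```bash
echo '[50, -45, 23, 0, 0, 50, -90, 46, 0, 0, 50, -135, 70, 0, 0, 50, -178.5, 92.6, 0, -0.006, 50, -178.5, 92.6, 0, -0.006]' > path.dat && python3 shift.py path.dat; python3 - <<'E'
from h import *
go(17.5,-139,66)
v=[]
for n in("top","scene"):
    c=eyes.capture(n); p=proj(c,[[517,-384,105]])[0]; print(n,p)
    x,y=np.clip(p.astype(int),[40,40],[519,379]); v.append(cv2.resize(c["color"][y-40:y+40,x-40:x+40,::-1],None,fx=5,fy=5,interpolation=cv2.INTER_CUBIC))
cv2.imwrite("pics/h6.png",np.hstack(v))
E
```

```text
time: 9.95
tool_pos: [516.3, -386.7, 325.8]
tcp_rot: [-3.139, -0.001, 1.38]
contact_force: [-0.0, 0.8, -0.3]
grip_width: 45.8
finger_force: 0.0
world [ 517.1 -383.9  244. ] now [ 516.3 -386.7  325.8] shift [ 2.8  0.4 81.8] turn -0.003
top [421.0452943  206.89640197]
scene [339.2404568  155.68573303]
```

View pics/h6.png

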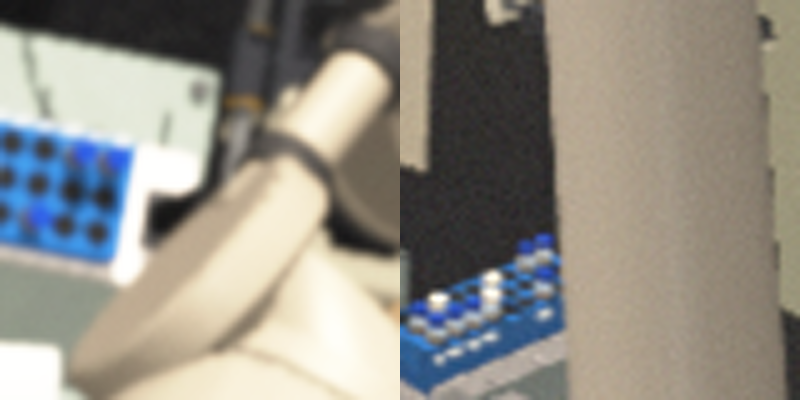

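The arm hides the handle in both views, but the first scene picture had the post's top at about (340,157) against a predicted (339,156), so the position holds. Descend.

```bash
echo '[50, 1, 0, 25, 0, 50, 1, 0, 50, 0, 50, 1, 0, 70, 0, 50, 1, 0, 80, 0, 50, 1, 0, 80, 0]' > path.dat && python3 shift.py path.dat; python3 -c "
from h import *
go(17.5,-139,66)"
```

```text
time: 10.68
tool_pos: [516.7, -382.0, 248.2]
tcp_rot: [-3.14, -0.001, 1.384]
contact_force: [0.2, 0.5, 0.2]
grip_width: 50.1
finger_force: 0.0
world [ 517.1 -383.9  244. ] now [ 516.7 -382.   248.2] shift [-1.8  0.7  4.2] turn 0.001
```

```bash
echo '[30, -2, 0.5, 2, 0, 10, -2, 0.5, 2, 0, 10, -2, 0.5, 2, 0, 10, -2, 0.5, 2, 0, 10, -2, 0.5, 2, 0]' > path.dat && python3 shift.py path.dat; python3 -c "
from h import *
go(17.5,-139,66)"
```

```text
time: 11.3
tool_pos: [519.1, -385.2, 247.2]
tcp_rot: [3.134, 0.002, 1.383]
contact_force: [13.5, -1.8, -6.3]
grip_width: 15.7
finger_force: 30.0
world [ 517.1 -383.9  244. ] now [ 519.1 -385.2  247.2] shift [ 0.9 -2.2  3.2] turn 0.0
```

The grip is on the post (15.7 mm). Relieve the 13 N side load (the rail sits a couple of mm further in +x), then advance.

```bash
echo '[10, 0, 2.5, 0, 0, 10, 0, 2.5, 0, 0]' > path.dat && python3 shift.py path.dat; python3 -c "
from h import *
go(20,-139,66)"; echo '[10, 4, 0, 0, 0, 10, 10, 0, 0, 0, 10, 18, 0, 0, 0, 10, 26, 0, 0, 0, 10, 26, 0, 0, 0]' > path.dat && python3 shift.py path.dat;python3 -c "
from h import *
go(20,-139,66)"
```

```text
time: 11.55
tool_pos: [520.0, -385.5, 247.2]
tcp_rot: [3.139, 0.001, 1.383]
contact_force: [6.2, 0.0, 0.1]
grip_width: 15.9
finger_force: 30.0
world [ 519.6 -384.4  244. ] now [ 520.  -385.5  247.2] shift [ 1.1 -0.6  3.2] turn 0.0
time: 12.18
tool_pos: [525.0, -359.5, 247.2]
tcp_rot: [3.139, 0.001, 1.383]
contact_force: [6.5, -0.5, -1.4]
grip_width: 15.7
finger_force: 30.0
world [ 519.6 -384.4  244. ] now [ 525.  -359.5  247.2] shift [-25.5  -0.8   3.2] turn 0.001
```

```bash
echo '[10, 8, 0.8, 0, 0, 10, 16, 0.8, 0, 0, 10, 24, 0.8, 0, 0, 10, 30, 0.8, 0, 0, 10, 33.5, 0.8, 0, 0]' > path.dat && python3 shift.py path.dat;echo '[10, 0, 0, 0, 0, 10, 0, 0, 0, 0]' > path.dat && python3 shift.py path.dat; python3 -c "
from h import *
go(20,-139,66)"
```

```text
time: 12.8
tool_pos: [531.7, -326.7, 247.2]
tcp_rot: [3.14, 0.001, 1.383]
contact_force: [4.7, -1.6, 0.5]
grip_width: 15.6
finger_force: 30.0
time: 13.05
tool_pos: [531.8, -326.6, 247.2]
tcp_rot: [3.14, 0.0, 1.383]
contact_force: [5.1, 0.1, 1.6]
grip_width: 15.9
finger_force: 30.0
world [ 519.6 -384.4  244. ] now [ 531.8 -326.6  247.2] shift [-59.1  -1.2   3.2] turn 0.001
```

Moved 60.2 mm with no residual force along the rail. Release, rise, clear the view and verify.

```bash
echo '[24, 0, 1, 0, 0, 45, 0, 1, 0, 0, 45, 0, 1, 0, 0, 45, 0, 1, 0, 0]' > path.dat && python3 shift.py path.dat; echo '[45, 0, 0, -40, 0, 45, 0, 0, -90, 0, 45, 0, 0, -140, 0, 45, 0, 0, -160, 0]' > path.dat && python3 shift.py path.dat; echo '[45, -60, 0, 0, 0, 45, -120, 0, 0, 0, 45, -180, 0, 0, 0, 45, -220, 0, 0, 0, 45, -220, 0, 0, 0]' > path.dat && python3 shift.py path.dat; python3 - <<'E'
from h import *
c=eyes.capture("top"); cv2.imwrite("pics/t7.png",cv2.resize(c["color"][145:270,265:435,::-1],None,fx=4.5,fy=4.5,interpolation=cv2.INTER_CUBIC))
E
```

```text
time: 13.55
tool_pos: [532.1, -327.2, 246.6]
tcp_rot: [-3.141, -0.0, 1.383]
contact_force: [0.5, -0.9, 0.9]
grip_width: 44.5
finger_force: 0.0
time: 14.05
tool_pos: [532.3, -327.3, 410.5]
tcp_rot: [3.137, 0.003, 1.383]
contact_force: [-0.3, 0.3, -0.4]
grip_width: 45.1
finger_force: 0.0
time: 14.68
tool_pos: [489.3, -546.4, 405.0]
tcp_rot: [-3.14, -0.0, 1.379]
contact_force: [0.3, 1.1, -0.4]
grip_width: 45.1
finger_force: 0.0
```

View pics/t7.png

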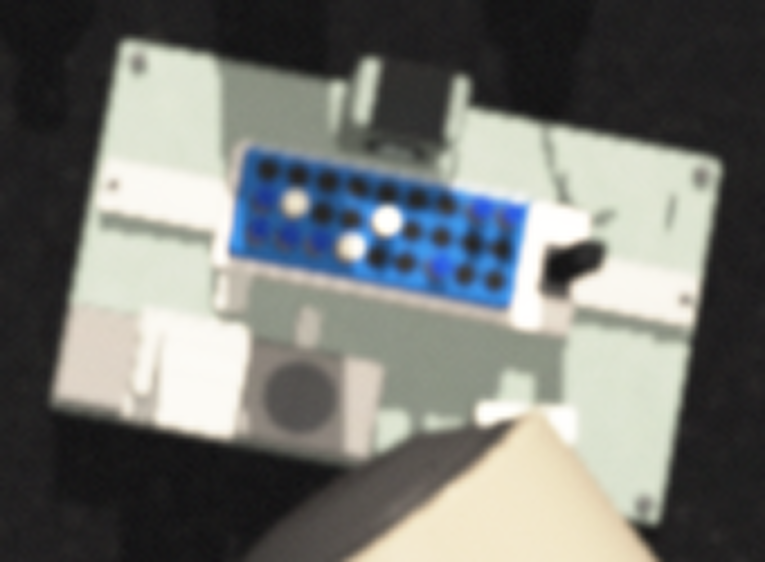

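The shutter is open at (195,370), the button is uncovered at (300,398), and the rack is before the reader, its left edge now at (248,150). The box's upper edge is still at (478,403). Check the displacement numerically.

```bash
python3 - <<'E'
from h import *
d=np.load("f.npz");R=Ro.from_euler("z",float(d["yaw"])).as_matrix()[:2,:2]
c=eyes.capture("top")
o0=cv2.imread("pics/top0.png")[:,:,::-1]
for im in(o0,c["color"]):
    h=cv2.cvtColor(np.ascontiguousarray(im),cv2.COLOR_RGB2HSV)
    m=cv2.inRange(h,(95,150,60),(125,255,255)); m[:175]=0;m[225:]=0;m[:,:300]=0
    m=cv2.morphologyEx(m,cv2.MORPH_CLOSE,np.ones((9,9)))
    p=cv2.minAreaRect(np.argwhere(m)[:,::-1].astype(np.float32)) 
    print(p[0],p[1],np.round((onz(c,p[0],81)[:2]-d["o"])@R,1))
E
```

```text
(373.5961608886719, 200.5192413330078) (62.95328140258789, 21.965007781982422) [ 14.8 -36.7]
(348.5769348144531, 195.61538696289062) (62.56104278564453, 22.16111946105957) [14.9 20.9]
```

The rack moved 57.6 mm as measured at that height. The same view reads the 150 mm rack as about 144 mm, so that scales to 60 mm and agrees with the arm's 60.2 mm.

```bash
python3 -c "
from plant import bot, eyes, workorder
print(workorder.close_job())"
```

```text
the job is handed in; nothing more can be done
None
```

I handed the job in without seeing a verdict: the shutter is open at its stop, the button is fully in, and the carriage moved about 60 mm into the next station's detent. The arm is clear and touched no bystander that I saw.

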